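# Line up the jars by height on the display plank

## Robot

A 6-joint arm with a two-finger parallel gripper is mounted at the origin on a cart in front of the work surface, level with it; the furniture and walls round the work are solid. World frame = base frame: x ahead of the robot, y to its left, z up, the work surface at z = 0. Lengths are in m, angles in degrees, forces in N, time in s.
With the tool pointing down it reaches from about 0.35 to 0.875 m from the base axis. Payload 4.2 kg.
Tool frame: the origin (TCP) lies on the centre line of the jaws, within the pads' length; the fingertips stand 19 mm ahead of it and the grasp point (between the pads) is the TCP; x points along the fingers, y is the direction in which the jaws open and shut, and the axes are right-handed (so a half turn about x gives the same grasp; the last joint's range is limited). The gripper opens to 87 mm and grips with 3 to 60 N. Pads are 19 mm wide; open, the fingers measure 117 mm over their backs; the gripper's body (75 mm by 190 mm) begins 51 mm behind the grasp point.
Start: joints at [-50.157, 22.042, 0.453, 0, -68.411, -14.817], TCP at [0.264, -0.566, 0.242] pointing down, gripper open.
Joint ranges: [-179.83, 179.83], [-69.29, 118.12], [-61.27, 80.66], [-181.25, 117.63], [-171.15, -9.14], [-177.46, 177.46]. Speed limits (degrees/s): [159.86, 159.86, 180, 180, 180, 180].

## Interface

Orientations are given as a 3x3 rotation matrix whose columns are the frame's x, y, z axes.
In Python, from station import r, viewer, job, spotter gives the robot as it stands.
- The arm moves only by the tool play_rows, never from a script. Its argument "commands" is a list of rows, each an object of numbers: "fingers": the gripper command: -1 is fully open, 1 is shut, values between are in proportion; "tx", "ty", "tz": the shift along the tool's x, y, z normalised to -1 to 1, where 1 is 750 mm; "ax", "ay", "az": the turn, a rotation vector about the tool's x, y, z normalised to -1 to 1, where 1 is pi rad. In form: [{"fingers": .., "tx": .., "ty": .., "tz": .., "ax": .., "ay": .., "az": ..}, ...]. A call has 1 to 5 rows; each row is the pose to reach, as a shift and turn from the pose commanded when the call began, along the tool's axes at that moment, turning the shorter way round; what a row does not reach only later rows make up. A row lasts 1/12 s, in which the tool goes at most 41.7 mm and 7.16 degrees, less where a joint would pass 70% of its speed; a pose out of reach is approached as far as the arm can. A call with a number of a shift or a turn outside -1 to 1 is refused whole. A call with a gripper value outside its range is refused whole. The fingers move at their own pace and stop on an object; the grip force is fixed at half the most. Time passes only in rows, so rows that repeat a pose let the fingers close. It gives the time, the measured TCP pose, the force and the opening at its end, in the units of the state.
- r.sense(): the state, without advancing time (a new reading comes with each control period).
- viewer.capture(name): name is "side" or "top"; returns a dict with "image" (400x640x3 uint8, red, green, blue), "fx", "fy", "cx", "cy" (pixels), "R" (3x3) and "t" (3): a world point X has camera coordinates R X + t. Camera axes: x right, y down, z forward; pixel columns grow to the right and rows downward; lengths in m; the calibration is good to about 2 mm. A picture is of the moment at which its call begins. There is no depth.
- job.finish_job(): hands the job in, once; it reports no verdict.
Trained networks look in a picture, given as the dict that the camera call returned (one of the last four; its "shot" number tells which), for a name from the list of things; names that differ only in an ending like _2 or _b are one class to them, and where a whole thing is asked for, a point or a joint stands for the part that bears it (a point fixed in the world has none). Each returns a list of dicts, best first, with "score" (0 to 1); they miss things now and then, are a little off and sometimes report something else, mostly with a low value. They report only what shows in the picture. A call takes as long as a camera call. They do not tell look-alikes from the thing itself.
- spotter.find_in(name, picture): "uv" ([column, row] in pixels, amid what is visible of it).
- spotter.silhouettes(name, picture): "region" (400x640 bool, what is visible of it) and "uv" ([column, row] in pixels, amid what is visible of it).
The state is a dict: "time_s": time; "joints": joint angles; "joint_velocities": joint speeds; "effort": joint torques, N m; "tcp_pos": TCP position; "ee_rot": TCP orientation; "wrist_force": force on the tool from outside, world axes, zero at the start; "moment": the same for the moment, N m; "gripper_width": opening from 0.0 (shut) to 1.0 (fully open).
Only numpy, scipy, OpenCV 4.12 (cv2) and the standard library are available. Lean on these libraries where they do the work, as an engineer would, in place of code of your own. Each camera call takes 0.05 s, during which the arm holds its last target. There are 200 camera calls.

## Task

Set the four loose jars out on the display plank in order of height, one centred on each cork mat: the tallest on the mat next to the price card, then each shorter one in turn, down to the shortest on the mat next to the ribbon reel. Keep every jar upright throughout, and leave them all standing still on their mats.

Things in the scene. Friction and masses are not known exactly. Their poses are not given: they have to be found in the camera images.
- sprinkle_jar: The tallest jar: slim clear sprinkle jar with a black cap and a green label, 45 mm in diameter, 105 mm high, about 0.11 kg. Straight-sided, may be gripped anywhere on its body. It stands upright and loose on the counter; origin at the centre of its underside, z up; round, so its yaw does not matter. 
- big_jar: The second tallest jar: wide spread jar with a purple lid, 62 mm in diameter up to 70 mm, lid 56 mm in diameter from there to its full height of 82 mm, about 0.21 kg. It stands upright and loose on the counter; origin at the centre of its underside, z up; round, so its yaw does not matter. 
- medium_jar: The third tallest jar: jam jar with a dark red lid, 54 mm in diameter up to 60 mm, lid 48 mm in diameter from there to its full height of 70 mm, about 0.21 kg. It stands upright and loose on the counter; origin at the centre of its underside, z up; round, so its yaw does not matter. 
- small_jar: The shortest jar: small jar with a cream-white lid (not the larger white-lidded jar that belongs to the far left end of the counter, by the basket of sweets), 50 mm in diameter up to 51 mm, lid 44 mm in diameter from there to its full height of 60 mm, about 0.21 kg. It stands upright and loose on the counter; origin at the centre of its underside, z up; round, so its yaw does not matter. 
- plank: Fixed display plank of light wood lying on the counter, 460 x 90 x 12 mm, long along its own x, with a thin brass gallery rail along its +y edge (40 mm off the centre line, top 28 mm above the counter). To the right (-y) of the plank a fixed cake stand with a clear dome, about 230 mm across and 220 mm high, stands on the counter with its centre at about x = 0.44, y = 0 m; jars that start behind it must be carried round or over it. Origin at the centre of its underside.
- price_card: Fixed white price card in a small white foot, 28 x 62 x 87 mm, standing at one end of the plank, 194 mm from the plank's centre along its x (at the +x end or the -x end); a reel of ribbon is fixed at the other end. Origin at the centre of its underside.
- mark_1: Round cork mat, 66 mm in diameter and 3 mm thick, fixed on the plank, 114 mm from the plank's centre towards its -x end and 3 mm off its centre line to -y; all four mats are alike, 76 mm apart, numbered from the plank's -x end to its +x end. Origin at the centre of its underside, on the plank's top 12 mm above the counter; a jar on the mat has its underside 3 mm above this point (15 mm above the counter).
- mark_2: Round cork mat, 66 mm in diameter and 3 mm thick, fixed on the plank, 38 mm from the plank's centre towards its -x end and 3 mm off its centre line to -y; all four mats are alike, 76 mm apart, numbered from the plank's -x end to its +x end. Origin at the centre of its underside, on the plank's top 12 mm above the counter; a jar on the mat has its underside 3 mm above this point (15 mm above the counter).
- mark_3: Round cork mat, 66 mm in diameter and 3 mm thick, fixed on the plank, 38 mm from the plank's centre towards its +x end and 3 mm off its centre line to -y; all four mats are alike, 76 mm apart, numbered from the plank's -x end to its +x end. Origin at the centre of its underside, on the plank's top 12 mm above the counter; a jar on the mat has its underside 3 mm above this point (15 mm above the counter).
- mark_4: Round cork mat, 66 mm in diameter and 3 mm thick, fixed on the plank, 114 mm from the plank's centre towards its +x end and 3 mm off its centre line to -y; all four mats are alike, 76 mm apart, numbered from the plank's -x end to its +x end. Origin at the centre of its underside, on the plank's top 12 mm above the counter; a jar on the mat has its underside 3 mm above this point (15 mm above the counter).
Things that resemble listed ones, but are neither listed nor needed, are in the scene too. Leave any orange or turquoise look-alike of the small_jar alone.

How it is judged:
By the outcome, as a careful person would: the job done as asked, in the order asked, and still so for the second after the job is handed in, with the robot touching nothing.
It also fails if it takes over 122 s, if anything falls off the work surface, if the arm or the gripper's body presses on something with over 40 N, if the wrist force passes 120 N, or if a joint passes its speed limit or range.

## Working session

There is one attempt and no reset: what is moved stays moved. The work goes in short steps, Python scripts to look and compute and a tool call to move; the robot and the scene stay as the last step left them, time stands still between calls to the robot, and variables do not carry over. Pictures are saved under pics/ and viewed, about 12 in all and at most 16, crops included, and the job is handed in when it is done.

Besides the shell and the picture viewer there is one more tool, called after "Request:" in YAML: its name, and indented under it one key for each argument. play_rows: Moves the arm, as the interface text tells. Its arguments: {"type":"object","properties":{"commands":{"type":"array"}},"required":["commands"]}

```bash
mkdir -p pics; cat > h.py <<'E'
import numpy as np, cv2
from station import r, viewer, job, spotter
def cap(n,f=None):
    p=viewer.capture(n)
    if f: cv2.imwrite('pics/'+f,np.ascontiguousarray(p['image'][:,:,::-1]))
    return p
def back(p,uv,z):
    R=np.array(p['R']);t=np.array(p['t']);C=-R.T@t
    d=R.T@np.array([(uv[0]-p['cx'])/p['fx'],(uv[1]-p['cy'])/p['fy'],1])
    return C+d*(z-C[2])/d[2]
def proj(p,X):
    c=np.array(p['R'])@np.array(X)+np.array(p['t']);return np.array([p['fx']*c[0]/c[2]+p['cx'],p['fy']*c[1]/c[2]+p['cy']])
E
python3 - <<'E'
from h import *
H=dict(sprinkle_jar=.105,big_jar=.082,medium_jar=.07,small_jar=.06,price_card=.087,plank=.012,mark_1=.015)
for n in('top','side'):
    p=cap(n,n+'0.png'); C=-np.array(p['R']).T@p['t']; print(n,C.round(3),p['fx'],np.array(p['R']).round(2).tolist())
    for k,h in H.items():
        for d in spotter.find_in(k,p): print(k,round(d['score'],2),np.round(d['uv']),back(p,d['uv'],h/2 if n=='side' else h).round(3))
s=r.sense();print({k:np.round(v,3).tolist() for k,v in s.items()})
E
```

```text
top [0.406 0.134 1.103] 426.11680492078426 [[-0.02, -1.0, 0.01], [-1.0, 0.02, -0.08], [0.08, -0.01, -1.0]]
sprinkle_jar 0.68 [263. 201.] [0.491 0.249 0.105]
sprinkle_jar 0.6 [430. 134.] [ 0.643 -0.15   0.105]
big_jar 0.76 [190. 216.] [0.46  0.427 0.082]
medium_jar 0.97 [343. 142.] [0.635 0.054 0.07 ]
small_jar 0.88 [201. 278.] [0.31  0.406 0.06 ]
small_jar 0.76 [311. 121.] [0.692 0.132 0.06 ]
price_card 0.98 [270. 124.] [0.679 0.231 0.087]
plank 0.7 [262. 203.] [0.495 0.263 0.012]
mark_1 0.94 [266. 158.] [0.61  0.25  0.015]
mark_1 0.79 [261. 215.] [0.462 0.264 0.015]
mark_1 0.74 [260. 246.] [0.384 0.269 0.015]
mark_1 0.65 [265. 185.] [0.54  0.253 0.015]
side [1.024 0.475 0.779] 400.15667826723876 [[-0.58, 0.81, 0.0], [0.62, 0.44, -0.65], [-0.53, -0.38, -0.76]]
sprinkle_jar 0.72 [195. 183.] [ 0.636 -0.175  0.052]
big_jar 0.62 [448. 254.] [0.456 0.426 0.041]
medium_jar 0.69 [258. 231.] [0.648 0.04  0.035]
small_jar 0.91 [270. 265.] [0.7   0.121 0.03 ]
small_jar 0.83 [467. 208.] [0.292 0.409 0.03 ]
small_jar 0.67 [418. 287.] [0.562 0.407 0.03 ]
price_card 0.89 [312. 290.] [0.702 0.234 0.043]
price_card 0.38 [195. 185.] [ 0.635 -0.178  0.043]
plank 0.92 [352. 261.] [0.574 0.253 0.006]
mark_1 0.82 [360. 246.] [0.527 0.247 0.008]
mark_1 0.77 [378. 225.] [0.448 0.25  0.007]
mark_1 0.58 [395. 209.] [0.38  0.26  0.007]
mark_1 0.58 [338. 264.] [0.598 0.232 0.007]
{'time_s': 0.8, 'joints': [-50.155, 22.039, 0.455, -0.001, -68.412, -14.818], 'joint_velocities': [-0.004, 0.002, 0.04, 0.045, 0.071, 0.034], 'effort': [0.0, -39.041, 18.761, 4.224, 0.016, -0.0], 'tcp_pos': [0.264, -0.566, 0.242], 'ee_rot': [[0.0, -0.423, 0.906], [-0.0, 0.906, 0.423], [-1.0, -0.0, 0.0]], 'wrist_force': [0.444, -0.523, -0.236], 'moment': [-0.015, -0.019, -0.029], 'gripper_width': 1.003}
```

View pics/top0.png

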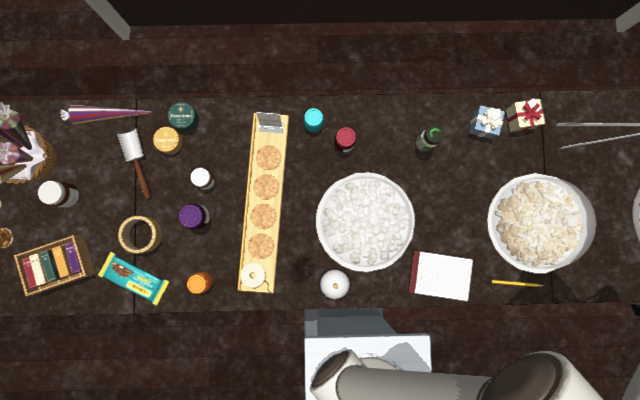

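View pics/side0.png

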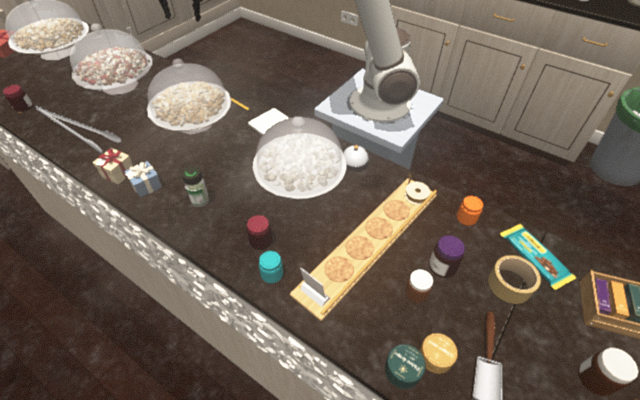

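Candidates:
- **small_jar:** white lid at top (202,178) / side (420,283), small and beside the plank. The larger white-lidded jar at top (52,193) by the sweets, and the orange (199,283) and turquoise (313,120) jars, are decoys.
- **medium_jar:** dark red lid at top (345,139). Another dark red jar stands far right, at side (15,97).
- **sprinkle_jar:** (428,138).
- **big_jar:** purple lid at (191,216).

The price card is at the +x end and the reel is near the robot. I'll confirm this in a crop and measure.

```bash
cat >> h.py <<'E'
from scipy.optimize import least_squares
P=dict(sprinkle_jar=[(22.5,0),(22.5,105)],big_jar=[(31,0),(31,70),(28,70),(28,82)],medium_jar=[(27,0),(27,60),(24,60),(24,70)],small_jar=[(25,0),(25,51),(22,51),(22,60)],mark_1=[(33,0),(33,3)])
def hull(p,k,x,y,z0):
    a=np.linspace(0,2*np.pi,40)
    pts=np.array([proj(p,(x+q/1e3*np.cos(b),y+q/1e3*np.sin(b),z0+h/1e3)) for q,h in P[k] for b in a])
    return cv2.convexHull(pts.astype(np.float32))
def cen(h):
    m=cv2.moments(h);return np.array([m['m10'],m['m01']])/m['m00'],m['m00']
def locate(k,ps,g,z0=0,maxd=25):
    obs=[]
    for p in ps:
        for d in spotter.silhouettes(k,p):
            R=d['region'];m=np.argwhere(R)
            c=m.mean(0)[::-1]; e,A=cen(hull(p,k,*g,z0))
            if np.hypot(*(c-e))<maxd: obs.append((p,c,len(m)/A));break
    out=[]
    for o in obs+[None]:
        S=obs if o is None else [o]
        if S:out.append(least_squares(lambda v:np.concatenate([cen(hull(q,k,*v,z0))[0]-c for q,c,_ in S]),g,diff_step=1e-3).x.round(4).tolist())
    return out,[round(o[2],2) for o in obs]
E
python3 - <<'E'
from h import *
t=cap('top');s=cap('side')
for k,g in dict(sprinkle_jar=(.64,-.16),big_jar=(.46,.427),medium_jar=(.635,.05),small_jar=(.56,.405)).items(): print(k,locate(k,[t,s],g))
for g in [(.384,.269),(.462,.264),(.54,.253),(.61,.25)]: print('mat',locate('mark_1',[t,s],g,.012,10))
def crop(p,u,v,w):
    return cv2.resize(np.ascontiguousarray(p['image'][max(v-w,0):v+w,max(u-w,0):u+w,::-1]),(260,260),interpolation=3)
A=np.hstack([crop(t,428,138,35),crop(t,345,139,35),crop(t,200,195,45)])
B=np.hstack([crop(s,195,185,35),crop(s,258,235,40),crop(s,435,265,45)])
cv2.imwrite('pics/crop.png',np.vstack([A,B]))
E
```

```text
sprinkle_jar ([[0.6454, -0.1624], [0.6428, -0.167], [0.6446, -0.1639]], [0.97, 0.98])
big_jar ([[0.4628, 0.4274], [0.4618, 0.4252], [0.4623, 0.4261]], [0.89, 0.96])
medium_jar ([[0.6498, 0.0483], [0.6487, 0.045], [0.6495, 0.0468]], [0.92, 1.0])
small_jar ([[0.5585, 0.4102], [0.5578, 0.4061], [0.5581, 0.4077]], [0.99, 0.97])
mat ([[0.3858, 0.2681], [0.3849, 0.2645], [0.3856, 0.2663]], [0.99, 0.98])
mat ([[0.461, 0.26], [0.4608, 0.2571], [0.4611, 0.2585]], [0.96, 0.99])
mat ([[0.5378, 0.2518], [0.536, 0.2493], [0.537, 0.2505]], [0.94, 0.95])
mat ([[0.6119, 0.2449], [0.6127, 0.2431], [0.6124, 0.2438]], [0.97, 0.97])
```

View pics/crop.png

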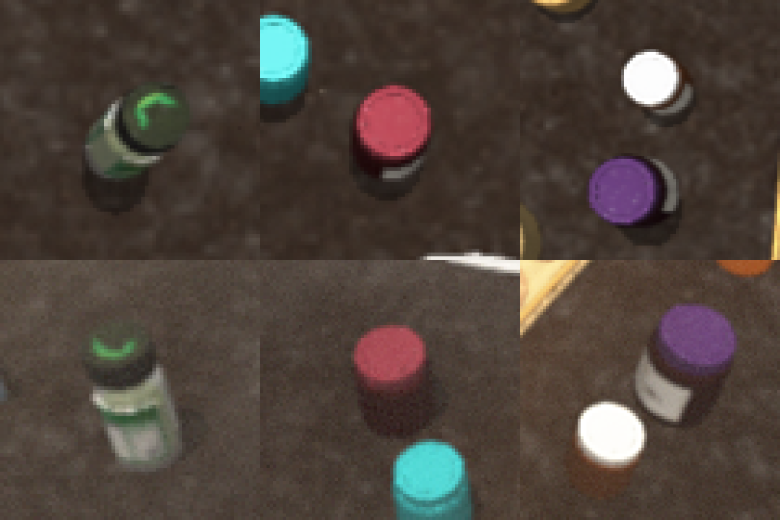

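The crop confirms all four: black cap with green label, dark red lid, purple lid, and the small cream-white lid (silhouette area matches 50x60 mm). Mat spacing measures 76 mm, as it should. Starting with the sprinkle jar: rise, align the jaws with world y, then cross above the domes.

Request:
play_rows:
  commands:
    - {"fingers": -1,"tx": -0.21,"ty": 0,"tz": 0,"ax": 0.139,"ay": 0,"az": 0}
    - {"fingers": -1,"tx": -0.21,"ty": 0,"tz": 0,"ax": 0.139,"ay": 0,"az": 0}
    - {"fingers": -1,"tx": -0.21,"ty": 0,"tz": 0,"ax": 0.139,"ay": 0,"az": 0}
    - {"fingers": -1,"tx": -0.21,"ty": 0,"tz": 0,"ax": 0.139,"ay": 0,"az": 0}
    - {"fingers": -1,"tx": -0.21,"ty": 0,"tz": 0,"ax": 0.139,"ay": 0,"az": 0}

```text
time_s: 2.12
tcp_pos: [0.2647, -0.5684, 0.4083]
ee_rot: [[0.007, 0.002, 1.0], [-0.014, 1.0, -0.002], [-1.0, -0.014, 0.007]]
wrist_force: [0.3, -0.1, 1.4]
gripper_width: 0.997
```

Request:
play_rows:
  commands:
    - {"fingers": -1,"tx": 0,"ty": 0.18,"tz": 0.169,"ax": 0,"ay": 0,"az": 0}
    - {"fingers": -1,"tx": 0,"ty": 0.18,"tz": 0.169,"ax": 0,"ay": 0,"az": 0}
    - {"fingers": -1,"tx": 0,"ty": 0.18,"tz": 0.169,"ax": 0,"ay": 0,"az": 0}
    - {"fingers": -1,"tx": 0,"ty": 0.18,"tz": 0.169,"ax": 0,"ay": 0,"az": 0}
    - {"fingers": -1,"tx": 0,"ty": 0.18,"tz": 0.169,"ax": 0,"ay": 0,"az": 0}

```text
time_s: 2.53
tcp_pos: [0.3935, -0.4283, 0.3989]
ee_rot: [[0.001, -0.004, 1.0], [0.001, 1.0, 0.004], [-1.0, 0.001, 0.001]]
wrist_force: [-0.1, -0.3, 0.0]
gripper_width: 1.001
```

Request:
play_rows:
  commands:
    - {"fingers": -1,"tx": 0,"ty": 0.18,"tz": 0.169,"ax": 0,"ay": 0,"az": 0}
    - {"fingers": -1,"tx": 0,"ty": 0.18,"tz": 0.169,"ax": 0,"ay": 0,"az": 0}
    - {"fingers": -1,"tx": 0,"ty": 0.18,"tz": 0.169,"ax": 0,"ay": 0,"az": 0}
    - {"fingers": -1,"tx": 0,"ty": 0.18,"tz": 0.169,"ax": 0,"ay": 0,"az": 0}
    - {"fingers": -1,"tx": 0,"ty": 0.18,"tz": 0.169,"ax": 0,"ay": 0,"az": 0}

```text
time_s: 2.95
tcp_pos: [0.5204, -0.2929, 0.3982]
ee_rot: [[0.0, -0.004, 1.0], [0.001, 1.0, 0.004], [-1.0, 0.001, 0.0]]
wrist_force: [0.3, 0.0, 0.1]
gripper_width: 1.004
```

Request:
play_rows:
  commands:
    - {"fingers": -1,"tx": 0,"ty": 0.18,"tz": 0.169,"ax": 0,"ay": 0,"az": 0}
    - {"fingers": -1,"tx": 0,"ty": 0.18,"tz": 0.169,"ax": 0,"ay": 0,"az": 0}
    - {"fingers": -1,"tx": 0,"ty": 0.18,"tz": 0.169,"ax": 0,"ay": 0,"az": 0}
    - {"fingers": -1,"tx": 0,"ty": 0.18,"tz": 0.169,"ax": 0,"ay": 0,"az": 0}
    - {"fingers": -1,"tx": 0,"ty": 0.18,"tz": 0.169,"ax": 0,"ay": 0,"az": 0}

```text
time_s: 3.37
tcp_pos: [0.6473, -0.1574, 0.3972]
ee_rot: [[-0.001, -0.004, 1.0], [0.001, 1.0, 0.004], [-1.0, 0.001, -0.001]]
wrist_force: [-0.5, 1.0, -0.5]
gripper_width: 1.0
```

Request:
play_rows:
  commands:
    - {"fingers": -1,"tx": 0.22,"ty": -0.009,"tz": -0.004,"ax": 0,"ay": 0,"az": 0}
    - {"fingers": -1,"tx": 0.22,"ty": -0.009,"tz": -0.004,"ax": 0,"ay": 0,"az": 0}
    - {"fingers": -1,"tx": 0.22,"ty": -0.009,"tz": -0.004,"ax": 0,"ay": 0,"az": 0}
    - {"fingers": -1,"tx": 0.22,"ty": -0.009,"tz": -0.004,"ax": 0,"ay": 0,"az": 0}
    - {"fingers": -1,"tx": 0.22,"ty": -0.009,"tz": -0.004,"ax": 0,"ay": 0,"az": 0}

```text
time_s: 3.78
tcp_pos: [0.6362, -0.1669, 0.2235]
ee_rot: [[-0.019, 0.001, 1.0], [0.004, 1.0, -0.001], [-1.0, 0.004, -0.019]]
wrist_force: [-1.0, 0.8, -2.7]
gripper_width: 1.003
```

```bash
python3 - <<'E'
from h import *
s=cap('side');print(r.sense()['tcp_pos'],r.sense()['joints'])
cv2.imwrite('pics/s1.png',cv2.resize(np.ascontiguousarray(s['image'][60:300,60:380,::-1]),None,fx=2,fy=2))
E
```

```text
[ 0.63897604 -0.16780821  0.22906229] [-7.36777569e-01  2.62981870e+01  5.40808754e+00 -4.71834546e-02
 -6.97517928e+01 -8.92476626e+01]
```

View pics/s1.png

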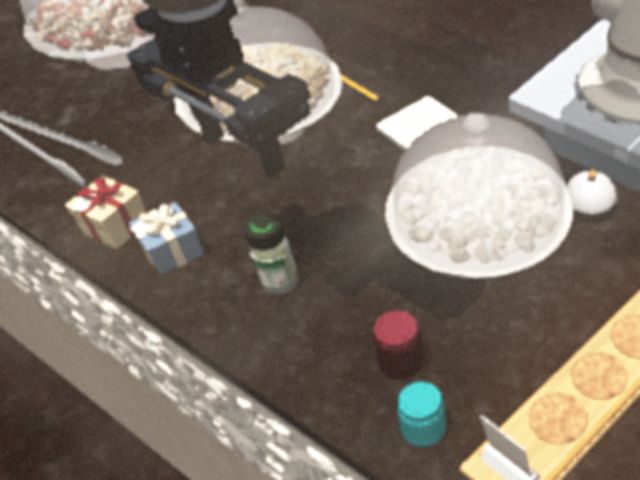

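```bash
python3 - <<'E'
from h import *
s=cap('side')
for dy in(-.05,0,.05): print(proj(s,(.639,-.168+dy,.21)))
E
```

```text
[164.57276782 127.38763241]
[179.82770314 135.81629167]
[195.75262555 144.61513231]
```

Request:
play_rows:
  commands:
    - {"fingers": -1,"tx": 0.11,"ty": 0,"tz": 0,"ax": 0,"ay": 0,"az": 0}
    - {"fingers": -1,"tx": 0.11,"ty": 0,"tz": 0,"ax": 0,"ay": 0,"az": 0}
    - {"fingers": -1,"tx": 0.11,"ty": 0,"tz": 0,"ax": 0,"ay": 0,"az": 0}
    - {"fingers": -1,"tx": 0.11,"ty": 0,"tz": 0,"ax": 0,"ay": 0,"az": 0}
    - {"fingers": -1,"tx": 0.11,"ty": 0,"tz": 0,"ax": 0,"ay": 0,"az": 0}

```text
time_s: 4.3
tcp_pos: [0.6445, -0.1686, 0.1562]
ee_rot: [[0.007, -0.001, 1.0], [-0.002, 1.0, 0.001], [-1.0, -0.002, 0.007]]
wrist_force: [0.4, 0.4, -0.1]
gripper_width: 1.0
```

Request:
play_rows:
  commands:
    - {"fingers": -1,"tx": 0.03,"ty": 0.005,"tz": 0,"ax": 0,"ay": 0,"az": 0}
    - {"fingers": -1,"tx": 0.06,"ty": 0.005,"tz": 0,"ax": 0,"ay": 0,"az": 0}
    - {"fingers": -1,"tx": 0.09,"ty": 0.005,"tz": 0,"ax": 0,"ay": 0,"az": 0}
    - {"fingers": -1,"tx": 0.115,"ty": 0.005,"tz": 0,"ax": 0,"ay": 0,"az": 0}
    - {"fingers": -1,"tx": 0.115,"ty": 0.005,"tz": 0,"ax": 0,"ay": 0,"az": 0}

```text
time_s: 4.72
tcp_pos: [0.6419, -0.1642, 0.0652]
ee_rot: [[-0.001, -0.0, 1.0], [0.0, 1.0, 0.0], [-1.0, 0.0, -0.001]]
wrist_force: [-0.3, 0.6, -0.3]
gripper_width: 0.996
```

Request:
play_rows:
  commands:
    - {"fingers": 0,"tx": 0,"ty": 0,"tz": 0,"ax": 0,"ay": 0,"az": 0}
    - {"fingers": 1,"tx": 0,"ty": 0,"tz": 0,"ax": 0,"ay": 0,"az": 0}
    - {"fingers": 1,"tx": 0,"ty": 0,"tz": 0,"ax": 0,"ay": 0,"az": 0}
    - {"fingers": 1,"tx": 0,"ty": 0,"tz": 0,"ax": 0,"ay": 0,"az": 0}
    - {"fingers": 1,"tx": 0,"ty": 0,"tz": 0,"ax": 0,"ay": 0,"az": 0}

```text
time_s: 5.13
tcp_pos: [0.6424, -0.1643, 0.0668]
ee_rot: [[0.003, -0.0, 1.0], [-0.0, 1.0, 0.0], [-1.0, -0.0, 0.003]]
wrist_force: [0.1, 0.2, -0.3]
gripper_width: 0.704
```

Request:
play_rows:
  commands:
    - {"fingers": 1,"tx": 0,"ty": 0,"tz": 0,"ax": 0,"ay": 0,"az": 0}
    - {"fingers": 1,"tx": 0,"ty": 0,"tz": 0,"ax": 0,"ay": 0,"az": 0}
    - {"fingers": 1,"tx": 0,"ty": 0,"tz": 0,"ax": 0,"ay": 0,"az": 0}
    - {"fingers": 1,"tx": 0,"ty": 0,"tz": 0,"ax": 0,"ay": 0,"az": 0}

```text
time_s: 5.47
tcp_pos: [0.6417, -0.1643, 0.0655]
ee_rot: [[-0.0, -0.0, 1.0], [-0.0, 1.0, 0.0], [-1.0, -0.0, -0.0]]
wrist_force: [0.3, 0.4, 1.3]
gripper_width: 0.511
```

Request:
play_rows:
  commands:
    - {"fingers": 1,"tx": -0.02,"ty": 0,"tz": 0,"ax": 0,"ay": 0,"az": 0}
    - {"fingers": 1,"tx": -0.07,"ty": 0,"tz": 0,"ax": 0,"ay": 0,"az": 0}
    - {"fingers": 1,"tx": -0.12,"ty": 0,"tz": 0,"ax": 0,"ay": 0,"az": 0}
    - {"fingers": 1,"tx": -0.17,"ty": 0,"tz": 0,"ax": 0,"ay": 0,"az": 0}
    - {"fingers": 1,"tx": -0.22,"ty": 0,"tz": 0,"ax": 0,"ay": 0,"az": 0}

```text
time_s: 5.88
tcp_pos: [0.6411, -0.1642, 0.2315]
ee_rot: [[-0.001, -0.0, 1.0], [0.0, 1.0, 0.0], [-1.0, 0.0, -0.001]]
wrist_force: [1.3, 0.4, -0.5]
gripper_width: 0.511
```

Request:
play_rows:
  commands:
    - {"fingers": 1,"tx": -0.01,"ty": 0.03,"tz": 0,"ax": 0,"ay": 0,"az": 0}
    - {"fingers": 1,"tx": -0.03,"ty": 0.07,"tz": 0,"ax": 0,"ay": 0,"az": 0}
    - {"fingers": 1,"tx": -0.05,"ty": 0.11,"tz": 0,"ax": 0,"ay": 0,"az": 0}
    - {"fingers": 1,"tx": -0.07,"ty": 0.15,"tz": 0,"ax": 0,"ay": 0,"az": 0}
    - {"fingers": 1,"tx": -0.08,"ty": 0.2,"tz": 0,"ax": 0,"ay": 0,"az": 0}

```text
time_s: 6.3
tcp_pos: [0.6418, -0.0139, 0.2922]
ee_rot: [[0.002, 0.001, 1.0], [-0.0, 1.0, -0.001], [-1.0, -0.0, 0.002]]
wrist_force: [0.8, 0.6, 0.2]
gripper_width: 0.505
```

Request:
play_rows:
  commands:
    - {"fingers": 1,"tx": 0,"ty": 0.05,"tz": 0,"ax": 0,"ay": 0,"az": 0}
    - {"fingers": 1,"tx": 0,"ty": 0.09,"tz": 0,"ax": 0,"ay": 0,"az": 0}
    - {"fingers": 1,"tx": 0,"ty": 0.13,"tz": 0,"ax": 0,"ay": 0,"az": 0}
    - {"fingers": 1,"tx": 0,"ty": 0.17,"tz": 0,"ax": 0,"ay": 0,"az": 0}
    - {"fingers": 1,"tx": 0,"ty": 0.2,"tz": 0,"ax": 0,"ay": 0,"az": 0}

```text
time_s: 6.72
tcp_pos: [0.641, 0.1382, 0.2896]
ee_rot: [[-0.001, -0.001, 1.0], [0.0, 1.0, 0.001], [-1.0, 0.0, -0.001]]
wrist_force: [1.1, -1.0, -0.9]
gripper_width: 0.506
```

Request:
play_rows:
  commands:
    - {"fingers": 1,"tx": 0,"ty": 0.04,"tz": -0.012,"ax": 0,"ay": 0,"az": 0}
    - {"fingers": 1,"tx": 0,"ty": 0.08,"tz": -0.024,"ax": 0,"ay": 0,"az": 0}
    - {"fingers": 1,"tx": 0,"ty": 0.12,"tz": -0.036,"ax": 0,"ay": 0,"az": 0}
    - {"fingers": 1,"tx": 0,"ty": 0.141,"tz": -0.042,"ax": 0,"ay": 0,"az": 0}
    - {"fingers": 1,"tx": 0,"ty": 0.141,"tz": -0.042,"ax": 0,"ay": 0,"az": 0}

```text
time_s: 7.13
tcp_pos: [0.6089, 0.2447, 0.2895]
ee_rot: [[-0.001, -0.004, 1.0], [0.0, 1.0, 0.004], [-1.0, 0.0, -0.001]]
wrist_force: [-0.3, -0.5, -1.3]
gripper_width: 0.509
```

Request:
play_rows:
  commands:
    - {"fingers": 1,"tx": 0.05,"ty": 0,"tz": 0,"ax": 0,"ay": 0,"az": 0}
    - {"fingers": 1,"tx": 0.1,"ty": 0,"tz": 0,"ax": 0,"ay": 0,"az": 0}
    - {"fingers": 1,"tx": 0.15,"ty": 0,"tz": 0,"ax": 0,"ay": 0,"az": 0}
    - {"fingers": 1,"tx": 0.19,"ty": 0,"tz": 0,"ax": 0,"ay": 0,"az": 0}
    - {"fingers": 1,"tx": 0.2,"ty": 0,"tz": 0,"ax": 0,"ay": 0,"az": 0}

```text
time_s: 7.55
tcp_pos: [0.6069, 0.2388, 0.1338]
ee_rot: [[-0.011, 0.002, 1.0], [-0.006, 1.0, -0.002], [-1.0, -0.006, -0.011]]
wrist_force: [-1.1, -0.6, -1.5]
gripper_width: 0.511
```

Request:
play_rows:
  commands:
    - {"fingers": 1,"tx": 0,"ty": 0,"tz": 0,"ax": 0,"ay": 0,"az": 0}
    - {"fingers": 1,"tx": 0,"ty": 0,"tz": 0,"ax": 0,"ay": 0,"az": 0}

```text
time_s: 7.72
tcp_pos: [0.6113, 0.2413, 0.1416]
ee_rot: [[0.002, -0.0, 1.0], [0.0, 1.0, 0.0], [-1.0, 0.0, 0.002]]
wrist_force: [-0.0, 1.3, -0.9]
gripper_width: 0.506
```

```bash
python3 - <<'E'
from h import *
t=cap('top');s=cap('side');print(r.sense()['tcp_pos'],r.sense()['wrist_force'])
z=r.sense()['tcp_pos'][2]-.0655
print(z,locate('sprinkle_jar',[t,s],(.6124,.2437),z))
E
```

```text
[0.6117636  0.242003   0.14323273] [ 0.04160413  0.34146634 -1.27659719]
0.07773272884952073 ([[0.6272, 0.2443], [0.6272, 0.2443]], [0.67])
```

Request:
play_rows:
  commands:
    - {"fingers": 1,"tx": 0.02,"ty": 0.002,"tz": -0.002,"ax": 0,"ay": 0,"az": 0}
    - {"fingers": 1,"tx": 0.04,"ty": 0.002,"tz": -0.002,"ax": 0,"ay": 0,"az": 0}
    - {"fingers": 1,"tx": 0.06,"ty": 0.002,"tz": -0.002,"ax": 0,"ay": 0,"az": 0}
    - {"fingers": 1,"tx": 0.07,"ty": 0.002,"tz": -0.002,"ax": 0,"ay": 0,"az": 0}
    - {"fingers": 1,"tx": 0.07,"ty": 0.002,"tz": -0.002,"ax": 0,"ay": 0,"az": 0}

```text
time_s: 8.33
tcp_pos: [0.6079, 0.2427, 0.0869]
ee_rot: [[-0.002, 0.0, 1.0], [-0.001, 1.0, -0.0], [-1.0, -0.001, -0.002]]
wrist_force: [-0.5, 0.2, -0.9]
gripper_width: 0.503
```

Request:
play_rows:
  commands:
    - {"fingers": 1,"tx": 0,"ty": 0,"tz": 0,"ax": 0,"ay": 0,"az": 0}
    - {"fingers": 1,"tx": 0,"ty": 0,"tz": 0,"ax": 0,"ay": 0,"az": 0}

```text
time_s: 8.5
tcp_pos: [0.6095, 0.2435, 0.0893]
ee_rot: [[0.002, -0.001, 1.0], [0.001, 1.0, 0.001], [-1.0, 0.001, 0.002]]
wrist_force: [0.2, 0.0, -0.9]
gripper_width: 0.507
```

Good x and y; 8 mm left to go down.

Request:
play_rows:
  commands:
    - {"fingers": 1,"tx": 0.004,"ty": 0,"tz": 0,"ax": 0,"ay": 0,"az": 0}
    - {"fingers": 1,"tx": 0.007,"ty": 0,"tz": 0,"ax": 0,"ay": 0,"az": 0}
    - {"fingers": 1,"tx": 0.009,"ty": 0,"tz": 0,"ax": 0,"ay": 0,"az": 0}
    - {"fingers": 1,"tx": 0.01,"ty": 0,"tz": 0,"ax": 0,"ay": 0,"az": 0}
    - {"fingers": 1,"tx": 0.01,"ty": 0,"tz": 0,"ax": 0,"ay": 0,"az": 0}

```text
time_s: 8.92
tcp_pos: [0.6086, 0.243, 0.0805]
ee_rot: [[0.0, -0.0, 1.0], [-0.0, 1.0, 0.0], [-1.0, -0.0, 0.0]]
wrist_force: [-0.9, -0.2, -0.4]
gripper_width: 0.506
```

Request:
play_rows:
  commands:
    - {"fingers": 0.8,"tx": 0.001,"ty": 0,"tz": 0,"ax": 0,"ay": 0,"az": 0}
    - {"fingers": 0.2,"tx": 0.001,"ty": 0,"tz": 0,"ax": 0,"ay": 0,"az": 0}
    - {"fingers": -0.2,"tx": 0.001,"ty": 0,"tz": 0,"ax": 0,"ay": 0,"az": 0}
    - {"fingers": -0.6,"tx": 0.001,"ty": 0,"tz": 0,"ax": 0,"ay": 0,"az": 0}
    - {"fingers": -1,"tx": 0.001,"ty": 0,"tz": 0,"ax": 0,"ay": 0,"az": 0}

```text
time_s: 9.33
tcp_pos: [0.6087, 0.243, 0.0793]
ee_rot: [[0.0, 0.0, 1.0], [0.0, 1.0, -0.0], [-1.0, 0.0, 0.0]]
wrist_force: [0.7, 0.4, -0.6]
gripper_width: 0.655
```

Request:
play_rows:
  commands:
    - {"fingers": -1,"tx": 0,"ty": 0,"tz": 0,"ax": 0,"ay": 0,"az": 0}
    - {"fingers": -1,"tx": 0,"ty": 0,"tz": 0,"ax": 0,"ay": 0,"az": 0}
    - {"fingers": -1,"tx": 0,"ty": 0,"tz": 0,"ax": 0,"ay": 0,"az": 0}
    - {"fingers": -1,"tx": -0.03,"ty": 0,"tz": 0,"ax": 0,"ay": 0,"az": 0}
    - {"fingers": -1,"tx": -0.06,"ty": 0,"tz": 0,"ax": 0,"ay": 0,"az": 0}

```text
time_s: 9.75
tcp_pos: [0.6076, 0.2424, 0.1232]
ee_rot: [[-0.004, -0.0, 1.0], [-0.002, 1.0, 0.0], [-1.0, -0.002, -0.004]]
wrist_force: [0.3, 1.2, 0.6]
gripper_width: 0.976
```

Request:
play_rows:
  commands:
    - {"fingers": -1,"tx": -0.05,"ty": 0,"tz": 0,"ax": 0,"ay": 0,"az": 0}
    - {"fingers": -1,"tx": -0.1,"ty": 0,"tz": 0,"ax": 0,"ay": 0,"az": 0}
    - {"fingers": -1,"tx": -0.15,"ty": 0,"tz": 0,"ax": 0,"ay": 0,"az": 0}
    - {"fingers": -1,"tx": -0.17,"ty": 0,"tz": 0,"ax": 0,"ay": 0,"az": 0}
    - {"fingers": -1,"tx": -0.17,"ty": 0,"tz": 0,"ax": 0,"ay": 0,"az": 0}

```text
time_s: 10.17
tcp_pos: [0.6107, 0.2439, 0.2583]
ee_rot: [[0.01, -0.001, 1.0], [0.005, 1.0, 0.001], [-1.0, 0.005, 0.01]]
wrist_force: [-0.6, -0.1, 0.3]
gripper_width: 1.003
```

Request:
play_rows:
  commands:
    - {"fingers": -1,"tx": 0,"ty": 0.04,"tz": -0.03,"ax": 0,"ay": 0,"az": 0}
    - {"fingers": -1,"tx": 0,"ty": 0.08,"tz": -0.06,"ax": 0,"ay": 0,"az": 0}
    - {"fingers": -1,"tx": 0,"ty": 0.12,"tz": -0.09,"ax": 0,"ay": 0,"az": 0}
    - {"fingers": -1,"tx": 0,"ty": 0.15,"tz": -0.12,"ax": 0,"ay": 0,"az": 0}
    - {"fingers": -1,"tx": 0,"ty": 0.18,"tz": -0.15,"ax": 0,"ay": 0,"az": 0}

```text
time_s: 10.58
tcp_pos: [0.4945, 0.3789, 0.2507]
ee_rot: [[-0.002, -0.0, 1.0], [-0.001, 1.0, 0.0], [-1.0, -0.001, -0.002]]
wrist_force: [-0.9, 0.6, 0.2]
gripper_width: 0.999
```

Request:
play_rows:
  commands:
    - {"fingers": -1,"tx": 0.01,"ty": 0.04,"tz": -0.03,"ax": 0,"ay": 0,"az": 0}
    - {"fingers": -1,"tx": 0.04,"ty": 0.063,"tz": -0.048,"ax": 0,"ay": 0,"az": 0}
    - {"fingers": -1,"tx": 0.08,"ty": 0.063,"tz": -0.048,"ax": 0,"ay": 0,"az": 0}
    - {"fingers": -1,"tx": 0.12,"ty": 0.063,"tz": -0.048,"ax": 0,"ay": 0,"az": 0}
    - {"fingers": -1,"tx": 0.14,"ty": 0.063,"tz": -0.048,"ax": 0,"ay": 0,"az": 0}

```text
time_s: 11.0
tcp_pos: [0.4576, 0.4238, 0.142]
ee_rot: [[-0.005, -0.001, 1.0], [-0.005, 1.0, 0.001], [-1.0, -0.005, -0.005]]
wrist_force: [0.4, -0.5, -1.2]
gripper_width: 1.0
```

Request:
play_rows:
  commands:
    - {"fingers": -1,"tx": 0,"ty": 0,"tz": 0,"ax": 0,"ay": 0,"az": 0}
    - {"fingers": -1,"tx": 0,"ty": 0,"tz": 0,"ax": 0,"ay": 0,"az": 0}

```text
time_s: 11.17
tcp_pos: [0.4598, 0.4247, 0.1458]
ee_rot: [[-0.001, -0.0, 1.0], [-0.003, 1.0, 0.0], [-1.0, -0.003, -0.001]]
wrist_force: [1.1, -0.9, 0.1]
gripper_width: 1.0
```

```bash
python3 - <<'E'
from h import *
t=cap('top','t2.png');s=cap('side');print(r.sense()['tcp_pos'])
print(locate('sprinkle_jar',[t,s],(.6124,.2437),.015))
print(locate('big_jar',[t,s],(.4623,.426),0))
print(locate('mark_1',[t,s],(.6124,.2437),.012))
cv2.imwrite('pics/s2.png',cv2.resize(np.ascontiguousarray(s['image'][120:350,220:540,::-1]),None,fx=2,fy=2))
E
```

```text
[0.46080717 0.42583936 0.14834137]
([[0.6117, 0.2458], [0.6113, 0.2427], [0.6116, 0.2441]], [0.99, 0.92])
([[0.4629, 0.4245], [0.4629, 0.4245]], [0.96])
([[0.5975, 0.2383], [0.6212, 0.2483], [0.6096, 0.2433]], [0.3, 0.41])
```

View pics/s2.png

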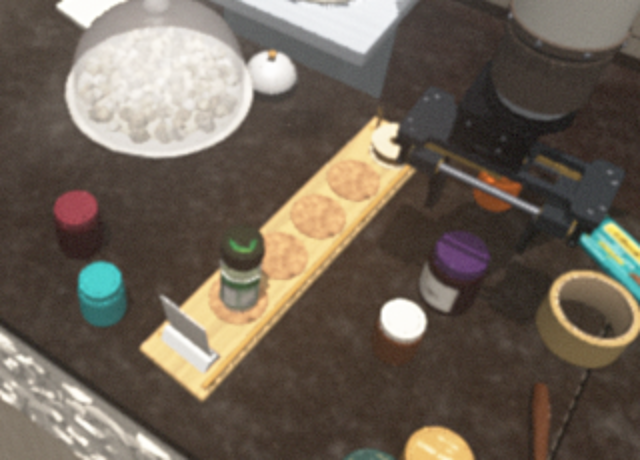

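Request:
play_rows:
  commands:
    - {"fingers": -1,"tx": 0.03,"ty": 0,"tz": 0.002,"ax": 0,"ay": 0,"az": 0}
    - {"fingers": -1,"tx": 0.06,"ty": 0,"tz": 0.002,"ax": 0,"ay": 0,"az": 0}
    - {"fingers": -1,"tx": 0.09,"ty": 0,"tz": 0.002,"ax": 0,"ay": 0,"az": 0}
    - {"fingers": -1,"tx": 0.12,"ty": 0,"tz": 0.002,"ax": 0,"ay": 0,"az": 0}
    - {"fingers": 0,"tx": 0.129,"ty": 0,"tz": 0.002,"ax": 0,"ay": 0,"az": 0}

```text
time_s: 11.98
tcp_pos: [0.4602, 0.4235, 0.0471]
ee_rot: [[-0.004, 0.001, 1.0], [-0.004, 1.0, -0.001], [-1.0, -0.004, -0.004]]
wrist_force: [-1.1, -0.3, -0.3]
gripper_width: 0.971
```

Request:
play_rows:
  commands:
    - {"fingers": 0,"tx": 0,"ty": 0,"tz": 0,"ax": 0,"ay": 0,"az": 0}
    - {"fingers": 1,"tx": 0,"ty": 0,"tz": 0,"ax": 0,"ay": 0,"az": 0}
    - {"fingers": 1,"tx": 0,"ty": 0,"tz": 0,"ax": 0,"ay": 0,"az": 0}
    - {"fingers": 1,"tx": 0,"ty": 0,"tz": 0,"ax": 0,"ay": 0,"az": 0}
    - {"fingers": 1,"tx": 0,"ty": 0,"tz": 0,"ax": 0,"ay": 0,"az": 0}

```text
time_s: 12.4
tcp_pos: [0.4622, 0.4261, 0.0521]
ee_rot: [[0.002, -0.0, 1.0], [0.003, 1.0, 0.0], [-1.0, 0.003, 0.002]]
wrist_force: [-0.3, 0.1, 2.2]
gripper_width: 0.68
```

Request:
play_rows:
  commands:
    - {"fingers": 1,"tx": 0,"ty": 0,"tz": 0,"ax": 0,"ay": 0,"az": 0}
    - {"fingers": 1,"tx": 0,"ty": 0,"tz": 0,"ax": 0,"ay": 0,"az": 0}
    - {"fingers": 1,"tx": 0,"ty": 0,"tz": 0,"ax": 0,"ay": 0,"az": 0}
    - {"fingers": 1,"tx": 0,"ty": 0,"tz": 0,"ax": 0,"ay": 0,"az": 0}

```text
time_s: 12.73
tcp_pos: [0.4622, 0.4261, 0.0521]
ee_rot: [[0.002, -0.001, 1.0], [0.002, 1.0, 0.001], [-1.0, 0.002, 0.002]]
wrist_force: [-1.2, 1.0, 6.0]
gripper_width: 0.685
```

Request:
play_rows:
  commands:
    - {"fingers": 1,"tx": -0.02,"ty": 0,"tz": 0,"ax": 0,"ay": 0,"az": 0}
    - {"fingers": 1,"tx": -0.07,"ty": 0,"tz": 0,"ax": 0,"ay": 0,"az": 0}
    - {"fingers": 1,"tx": -0.12,"ty": 0,"tz": 0,"ax": 0,"ay": 0,"az": 0}
    - {"fingers": 1,"tx": -0.16,"ty": 0,"tz": 0,"ax": 0,"ay": 0,"az": 0}
    - {"fingers": 1,"tx": -0.18,"ty": 0,"tz": 0,"ax": 0,"ay": 0,"az": 0}

```text
time_s: 13.15
tcp_pos: [0.4625, 0.4262, 0.1897]
ee_rot: [[0.004, -0.001, 1.0], [0.005, 1.0, 0.001], [-1.0, 0.005, 0.004]]
wrist_force: [0.4, 0.9, -1.0]
gripper_width: 0.688
```

Request:
play_rows:
  commands:
    - {"fingers": 1,"tx": 0,"ty": -0.04,"tz": 0.015,"ax": 0,"ay": 0,"az": 0}
    - {"fingers": 1,"tx": 0,"ty": -0.09,"tz": 0.04,"ax": 0,"ay": 0,"az": 0}
    - {"fingers": 1,"tx": 0,"ty": -0.14,"tz": 0.06,"ax": 0,"ay": 0,"az": 0}
    - {"fingers": 1,"tx": 0,"ty": -0.18,"tz": 0.08,"ax": 0,"ay": 0,"az": 0}
    - {"fingers": 1,"tx": 0,"ty": -0.21,"tz": 0.09,"ax": 0,"ay": 0,"az": 0}

```text
time_s: 13.57
tcp_pos: [0.5294, 0.2649, 0.1846]
ee_rot: [[-0.002, 0.002, 1.0], [-0.001, 1.0, -0.002], [-1.0, -0.001, -0.002]]
wrist_force: [-0.9, 0.7, -1.9]
gripper_width: 0.682
```

Request:
play_rows:
  commands:
    - {"fingers": 1,"tx": 0,"ty": -0.0235,"tz": 0.01,"ax": 0,"ay": 0,"az": 0}
    - {"fingers": 1,"tx": 0.01,"ty": -0.0235,"tz": 0.01,"ax": 0,"ay": 0,"az": 0}
    - {"fingers": 1,"tx": 0.03,"ty": -0.0235,"tz": 0.01,"ax": 0,"ay": 0,"az": 0}
    - {"fingers": 1,"tx": 0.05,"ty": -0.0235,"tz": 0.01,"ax": 0,"ay": 0,"az": 0}
    - {"fingers": 1,"tx": 0.05,"ty": -0.0235,"tz": 0.01,"ax": 0,"ay": 0,"az": 0}

```text
time_s: 13.98
tcp_pos: [0.534, 0.249, 0.1438]
ee_rot: [[-0.007, 0.001, 1.0], [-0.004, 1.0, -0.001], [-1.0, -0.004, -0.007]]
wrist_force: [-0.7, -0.4, -3.8]
gripper_width: 0.684
```

Request:
play_rows:
  commands:
    - {"fingers": 1,"tx": 0,"ty": 0,"tz": 0,"ax": 0,"ay": 0,"az": 0}
    - {"fingers": 1,"tx": 0,"ty": 0,"tz": 0,"ax": 0,"ay": 0,"az": 0}
    - {"fingers": 1,"tx": 0,"ty": 0,"tz": 0,"ax": 0,"ay": 0,"az": 0}

```text
time_s: 14.23
tcp_pos: [0.5369, 0.2508, 0.1487]
ee_rot: [[0.001, -0.001, 1.0], [0.001, 1.0, 0.001], [-1.0, 0.001, 0.001]]
wrist_force: [0.2, 1.0, -1.5]
gripper_width: 0.69
```

Request:
play_rows:
  commands:
    - {"fingers": 1,"tx": 0.03,"ty": 0,"tz": 0,"ax": 0,"ay": 0,"az": 0}
    - {"fingers": 1,"tx": 0.06,"ty": 0,"tz": 0,"ax": 0,"ay": 0,"az": 0}
    - {"fingers": 1,"tx": 0.085,"ty": 0,"tz": 0,"ax": 0,"ay": 0,"az": 0}
    - {"fingers": 1,"tx": 0.097,"ty": 0,"tz": 0,"ax": 0,"ay": 0,"az": 0}
    - {"fingers": 1,"tx": 0.097,"ty": 0,"tz": 0,"ax": 0,"ay": 0,"az": 0}

```text
time_s: 14.65
tcp_pos: [0.5357, 0.2496, 0.0735]
ee_rot: [[-0.003, -0.0, 1.0], [-0.002, 1.0, 0.0], [-1.0, -0.002, -0.003]]
wrist_force: [-0.9, -0.3, -1.8]
gripper_width: 0.684
```

Request:
play_rows:
  commands:
    - {"fingers": 1,"tx": 0,"ty": 0,"tz": 0,"ax": 0,"ay": 0,"az": 0}
    - {"fingers": 1,"tx": 0,"ty": 0,"tz": 0,"ax": 0,"ay": 0,"az": 0}
    - {"fingers": 1,"tx": 0,"ty": 0,"tz": 0,"ax": 0,"ay": 0,"az": 0}

```text
time_s: 14.9
tcp_pos: [0.5375, 0.2508, 0.0767]
ee_rot: [[0.003, -0.0, 1.0], [0.002, 1.0, 0.0], [-1.0, 0.002, 0.003]]
wrist_force: [0.5, 0.1, -1.9]
gripper_width: 0.686
```

Down 9.5 mm, settle, then open.

Request:
play_rows:
  commands:
    - {"fingers": 1,"tx": 0.005,"ty": 0,"tz": 0,"ax": 0,"ay": 0,"az": 0}
    - {"fingers": 1,"tx": 0.009,"ty": 0,"tz": 0,"ax": 0,"ay": 0,"az": 0}
    - {"fingers": 1,"tx": 0.012,"ty": 0,"tz": 0,"ax": 0,"ay": 0,"az": 0}
    - {"fingers": 1,"tx": 0.012,"ty": 0,"tz": 0,"ax": 0,"ay": 0,"az": 0}
    - {"fingers": 1,"tx": 0.012,"ty": 0,"tz": 0,"ax": 0,"ay": 0,"az": 0}

```text
time_s: 15.32
tcp_pos: [0.5368, 0.2502, 0.0671]
ee_rot: [[0.001, -0.001, 1.0], [0.0, 1.0, 0.001], [-1.0, 0.0, 0.001]]
wrist_force: [-2.2, -0.8, 4.6]
gripper_width: 0.684
```

Request:
play_rows:
  commands:
    - {"fingers": 0,"tx": 0,"ty": 0,"tz": 0,"ax": 0,"ay": 0,"az": 0}
    - {"fingers": -0.6,"tx": 0,"ty": 0,"tz": 0,"ax": 0,"ay": 0,"az": 0}
    - {"fingers": -1,"tx": 0,"ty": 0,"tz": 0,"ax": 0,"ay": 0,"az": 0}
    - {"fingers": -1,"tx": 0,"ty": 0,"tz": 0,"ax": 0,"ay": 0,"az": 0}
    - {"fingers": -1,"tx": 0,"ty": 0,"tz": 0,"ax": 0,"ay": 0,"az": 0}

```text
time_s: 15.73
tcp_pos: [0.5366, 0.2501, 0.0658]
ee_rot: [[-0.0, -0.0, 1.0], [-0.0, 1.0, 0.0], [-1.0, -0.0, -0.0]]
wrist_force: [0.3, 0.1, 0.1]
gripper_width: 0.905
```

Request:
play_rows:
  commands:
    - {"fingers": -1,"tx": 0,"ty": 0,"tz": 0,"ax": 0,"ay": 0,"az": 0}
    - {"fingers": -1,"tx": 0,"ty": 0,"tz": 0,"ax": 0,"ay": 0,"az": 0}
    - {"fingers": -1,"tx": 0,"ty": 0,"tz": 0,"ax": 0,"ay": 0,"az": 0}
    - {"fingers": -1,"tx": -0.03,"ty": 0,"tz": 0,"ax": 0,"ay": 0,"az": 0}
    - {"fingers": -1,"tx": -0.06,"ty": 0,"tz": 0,"ax": 0,"ay": 0,"az": 0}

```text
time_s: 16.15
tcp_pos: [0.5357, 0.2494, 0.11]
ee_rot: [[-0.003, -0.0, 1.0], [-0.003, 1.0, 0.0], [-1.0, -0.003, -0.003]]
wrist_force: [0.5, -0.4, 0.1]
gripper_width: 0.996
```

Request:
play_rows:
  commands:
    - {"fingers": -1,"tx": -0.05,"ty": 0,"tz": 0,"ax": 0,"ay": 0,"az": 0}
    - {"fingers": -1,"tx": -0.1,"ty": 0,"tz": 0,"ax": 0,"ay": 0,"az": 0}
    - {"fingers": -1,"tx": -0.15,"ty": 0,"tz": 0,"ax": 0,"ay": 0,"az": 0}
    - {"fingers": -1,"tx": -0.2,"ty": 0,"tz": 0,"ax": 0,"ay": 0,"az": 0}
    - {"fingers": -1,"tx": -0.25,"ty": 0,"tz": 0,"ax": 0,"ay": 0,"az": 0}

```text
time_s: 16.57
tcp_pos: [0.5362, 0.2498, 0.3006]
ee_rot: [[0.0, -0.0, 1.0], [0.0, 1.0, 0.0], [-1.0, 0.0, 0.0]]
wrist_force: [0.3, 0.8, -0.4]
gripper_width: 0.999
```

Request:
play_rows:
  commands:
    - {"fingers": -1,"tx": 0,"ty": -0.03,"tz": 0.03,"ax": 0,"ay": 0,"az": 0}
    - {"fingers": -1,"tx": 0,"ty": -0.06,"tz": 0.06,"ax": 0,"ay": 0,"az": 0}
    - {"fingers": -1,"tx": 0,"ty": -0.09,"tz": 0.09,"ax": 0,"ay": 0,"az": 0}
    - {"fingers": -1,"tx": 0,"ty": -0.12,"tz": 0.12,"ax": 0,"ay": 0,"az": 0}
    - {"fingers": -1,"tx": 0,"ty": -0.15,"tz": 0.15,"ax": 0,"ay": 0,"az": 0}

```text
time_s: 16.98
tcp_pos: [0.6498, 0.1366, 0.2986]
ee_rot: [[-0.0, -0.001, 1.0], [0.0, 1.0, 0.001], [-1.0, 0.0, -0.0]]
wrist_force: [0.3, 1.2, 0.2]
gripper_width: 1.0
```

Request:
play_rows:
  commands:
    - {"fingers": -1,"tx": 0,"ty": -0.04,"tz": 0,"ax": 0,"ay": 0,"az": 0}
    - {"fingers": -1,"tx": 0.02,"ty": -0.08,"tz": 0,"ax": 0,"ay": 0,"az": 0}
    - {"fingers": -1,"tx": 0.06,"ty": -0.11,"tz": 0,"ax": 0,"ay": 0,"az": 0}
    - {"fingers": -1,"tx": 0.1,"ty": -0.122,"tz": 0,"ax": 0,"ay": 0,"az": 0}
    - {"fingers": -1,"tx": 0.13,"ty": -0.122,"tz": 0,"ax": 0,"ay": 0,"az": 0}

```text
time_s: 17.4
tcp_pos: [0.6479, 0.0434, 0.1987]
ee_rot: [[-0.003, 0.003, 1.0], [-0.0, 1.0, -0.003], [-1.0, -0.0, -0.003]]
wrist_force: [0.7, 0.5, -0.7]
gripper_width: 1.0
```

Request:
play_rows:
  commands:
    - {"fingers": -1,"tx": 0.03,"ty": 0,"tz": 0,"ax": 0,"ay": 0,"az": 0}
    - {"fingers": -1,"tx": 0.05,"ty": 0,"tz": 0,"ax": 0,"ay": 0,"az": 0}
    - {"fingers": -1,"tx": 0.05,"ty": 0,"tz": 0,"ax": 0,"ay": 0,"az": 0}
    - {"fingers": -1,"tx": 0.05,"ty": 0,"tz": 0,"ax": 0,"ay": 0,"az": 0}

```text
time_s: 17.73
tcp_pos: [0.6489, 0.0459, 0.1629]
ee_rot: [[-0.002, -0.0, 1.0], [-0.001, 1.0, 0.0], [-1.0, -0.001, -0.002]]
wrist_force: [0.7, -0.5, 0.1]
gripper_width: 0.997
```

```bash
python3 - <<'E'
from h import *
t=cap('top');s=cap('side');print(r.sense()['tcp_pos'])
print(locate('big_jar',[t,s],(.537,.251),.015))
print(locate('sprinkle_jar',[t,s],(.612,.244),.015))
print(locate('medium_jar',[t,s],(.6493,.0467),0))
cv2.imwrite('pics/s3.png',cv2.resize(np.ascontiguousarray(s['image'][120:350,180:500,::-1]),None,fx=2,fy=2))
E
```

```text
[0.6500456  0.04636105 0.16506612]
([[0.5349, 0.2679], [0.5331, 0.2498], [0.5347, 0.2582]], [0.38, 0.9])
([[0.6111, 0.2427], [0.6111, 0.2427]], [0.92])
([[0.6429, 0.0517], [0.6497, 0.0457], [0.6467, 0.0484]], [0.68, 0.98])
```

View pics/s3.png

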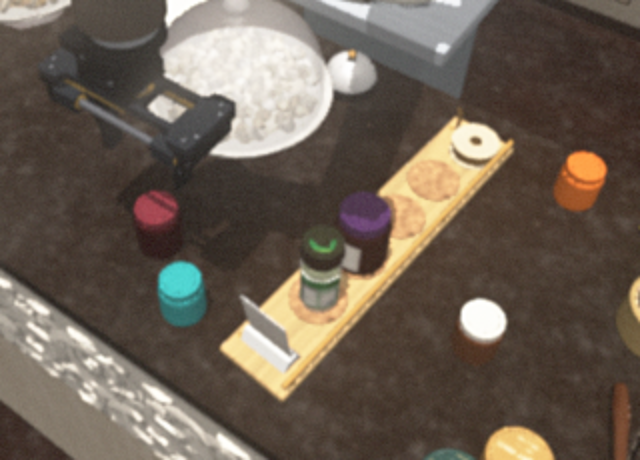

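Request:
play_rows:
  commands:
    - {"fingers": -1,"tx": 0.04,"ty": 0,"tz": 0,"ax": 0,"ay": 0,"az": 0}
    - {"fingers": -1,"tx": 0.08,"ty": 0,"tz": 0,"ax": 0,"ay": 0,"az": 0}
    - {"fingers": -1,"tx": 0.12,"ty": 0,"tz": 0,"ax": 0,"ay": 0,"az": 0}
    - {"fingers": -1,"tx": 0.15,"ty": 0,"tz": 0,"ax": 0,"ay": 0,"az": 0}
    - {"fingers": 0,"tx": 0.157,"ty": 0,"tz": 0,"ax": 0,"ay": 0,"az": 0}

```text
time_s: 18.55
tcp_pos: [0.6463, 0.0455, 0.0415]
ee_rot: [[-0.008, 0.001, 1.0], [-0.002, 1.0, -0.001], [-1.0, -0.002, -0.008]]
wrist_force: [-0.9, 0.2, 0.2]
gripper_width: 0.973
```

Request:
play_rows:
  commands:
    - {"fingers": 0,"tx": 0,"ty": 0,"tz": 0,"ax": 0,"ay": 0,"az": 0}
    - {"fingers": 1,"tx": 0,"ty": 0,"tz": 0,"ax": 0,"ay": 0,"az": 0}
    - {"fingers": 1,"tx": 0,"ty": 0,"tz": 0,"ax": 0,"ay": 0,"az": 0}
    - {"fingers": 1,"tx": 0,"ty": 0,"tz": 0,"ax": 0,"ay": 0,"az": 0}
    - {"fingers": 1,"tx": 0,"ty": 0,"tz": 0,"ax": 0,"ay": 0,"az": 0}

```text
time_s: 18.97
tcp_pos: [0.65, 0.0464, 0.0475]
ee_rot: [[0.003, -0.0, 1.0], [0.001, 1.0, 0.0], [-1.0, 0.001, 0.003]]
wrist_force: [0.4, -0.8, -0.4]
gripper_width: 0.632
```

Request:
play_rows:
  commands:
    - {"fingers": 1,"tx": 0,"ty": 0,"tz": 0,"ax": 0,"ay": 0,"az": 0}
    - {"fingers": 1,"tx": 0,"ty": 0,"tz": 0,"ax": 0,"ay": 0,"az": 0}
    - {"fingers": 1,"tx": 0,"ty": 0,"tz": 0,"ax": 0,"ay": 0,"az": 0}
    - {"fingers": 1,"tx": 0,"ty": 0,"tz": 0,"ax": 0,"ay": 0,"az": 0}

```text
time_s: 19.3
tcp_pos: [0.6498, 0.0462, 0.0473]
ee_rot: [[0.002, -0.001, 1.0], [0.0, 1.0, 0.001], [-1.0, 0.0, 0.002]]
wrist_force: [-0.6, 0.1, 5.9]
gripper_width: 0.593
```

Request:
play_rows:
  commands:
    - {"fingers": 1,"tx": -0.03,"ty": 0,"tz": 0,"ax": 0,"ay": 0,"az": 0}
    - {"fingers": 1,"tx": -0.08,"ty": 0,"tz": 0,"ax": 0,"ay": 0,"az": 0}
    - {"fingers": 1,"tx": -0.13,"ty": 0,"tz": 0,"ax": 0,"ay": 0,"az": 0}
    - {"fingers": 1,"tx": -0.18,"ty": 0,"tz": 0,"ax": 0,"ay": 0,"az": 0}
    - {"fingers": 1,"tx": -0.23,"ty": 0,"tz": 0,"ax": 0,"ay": 0,"az": 0}

```text
time_s: 19.72
tcp_pos: [0.6482, 0.0461, 0.2191]
ee_rot: [[-0.002, 0.0, 1.0], [0.0, 1.0, -0.0], [-1.0, 0.0, -0.002]]
wrist_force: [1.0, 0.3, -0.7]
gripper_width: 0.588
```

Request:
play_rows:
  commands:
    - {"fingers": 1,"tx": -0.03,"ty": 0.01,"tz": -0.01,"ax": 0,"ay": 0,"az": 0}
    - {"fingers": 1,"tx": -0.04,"ty": 0.05,"tz": -0.04,"ax": 0,"ay": 0,"az": 0}
    - {"fingers": 1,"tx": -0.04,"ty": 0.09,"tz": -0.07,"ax": 0,"ay": 0,"az": 0}
    - {"fingers": 1,"tx": -0.04,"ty": 0.12,"tz": -0.1,"ax": 0,"ay": 0,"az": 0}
    - {"fingers": 1,"tx": -0.04,"ty": 0.15,"tz": -0.13,"ax": 0,"ay": 0,"az": 0}

```text
time_s: 20.13
tcp_pos: [0.5498, 0.1596, 0.2476]
ee_rot: [[-0.002, 0.0, 1.0], [0.0, 1.0, -0.0], [-1.0, 0.0, -0.002]]
wrist_force: [0.2, 0.4, -1.5]
gripper_width: 0.592
```

Request:
play_rows:
  commands:
    - {"fingers": 1,"tx": 0,"ty": 0.03,"tz": -0.03,"ax": 0,"ay": 0,"az": 0}
    - {"fingers": 1,"tx": 0,"ty": 0.07,"tz": -0.06,"ax": 0,"ay": 0,"az": 0}
    - {"fingers": 1,"tx": 0,"ty": 0.1,"tz": -0.09,"ax": 0,"ay": 0,"az": 0}
    - {"fingers": 1,"tx": 0,"ty": 0.133,"tz": -0.1215,"ax": 0,"ay": 0,"az": 0}
    - {"fingers": 1,"tx": 0,"ty": 0.133,"tz": -0.1215,"ax": 0,"ay": 0,"az": 0}

```text
time_s: 20.55
tcp_pos: [0.4568, 0.2612, 0.2477]
ee_rot: [[-0.002, -0.005, 1.0], [0.001, 1.0, 0.005], [-1.0, 0.001, -0.002]]
wrist_force: [0.2, -0.2, -2.5]
gripper_width: 0.588
```

Request:
play_rows:
  commands:
    - {"fingers": 1,"tx": 0.02,"ty": 0,"tz": 0,"ax": 0,"ay": 0,"az": 0}
    - {"fingers": 1,"tx": 0.06,"ty": 0,"tz": 0,"ax": 0,"ay": 0,"az": 0}
    - {"fingers": 1,"tx": 0.09,"ty": 0,"tz": 0,"ax": 0,"ay": 0,"az": 0}
    - {"fingers": 1,"tx": 0.09,"ty": 0,"tz": 0,"ax": 0,"ay": 0,"az": 0}
    - {"fingers": 1,"tx": 0.09,"ty": 0,"tz": 0,"ax": 0,"ay": 0,"az": 0}

```text
time_s: 20.97
tcp_pos: [0.4599, 0.2576, 0.1798]
ee_rot: [[-0.002, -0.0, 1.0], [-0.003, 1.0, 0.0], [-1.0, -0.003, -0.002]]
wrist_force: [-0.2, 0.2, -2.5]
gripper_width: 0.591
```

Request:
play_rows:
  commands:
    - {"fingers": 1,"tx": 0.04,"ty": 0,"tz": 0,"ax": 0,"ay": 0,"az": 0}
    - {"fingers": 1,"tx": 0.08,"ty": 0,"tz": 0,"ax": 0,"ay": 0,"az": 0}
    - {"fingers": 1,"tx": 0.11,"ty": 0,"tz": 0,"ax": 0,"ay": 0,"az": 0}
    - {"fingers": 1,"tx": 0.13,"ty": 0,"tz": 0,"ax": 0,"ay": 0,"az": 0}
    - {"fingers": 1,"tx": 0.143,"ty": 0,"tz": 0,"ax": 0,"ay": 0,"az": 0}

```text
time_s: 21.38
tcp_pos: [0.461, 0.2586, 0.0734]
ee_rot: [[0.001, -0.0, 1.0], [0.0, 1.0, 0.0], [-1.0, 0.0, 0.001]]
wrist_force: [0.1, 0.7, -1.7]
gripper_width: 0.587
```

Request:
play_rows:
  commands:
    - {"fingers": 1,"tx": 0,"ty": 0,"tz": 0,"ax": 0,"ay": 0,"az": 0}
    - {"fingers": 1,"tx": 0,"ty": 0,"tz": 0,"ax": 0,"ay": 0,"az": 0}
    - {"fingers": 1,"tx": 0,"ty": 0,"tz": 0,"ax": 0,"ay": 0,"az": 0}

```text
time_s: 21.63
tcp_pos: [0.4616, 0.2593, 0.0752]
ee_rot: [[0.003, -0.0, 1.0], [0.002, 1.0, 0.0], [-1.0, 0.002, 0.003]]
wrist_force: [-0.5, 0.0, -1.9]
gripper_width: 0.593
```

Down about 12 mm.

Request:
play_rows:
  commands:
    - {"fingers": 1,"tx": 0.005,"ty": 0,"tz": 0,"ax": 0,"ay": 0,"az": 0}
    - {"fingers": 1,"tx": 0.01,"ty": 0,"tz": 0,"ax": 0,"ay": 0,"az": 0}
    - {"fingers": 1,"tx": 0.014,"ty": 0,"tz": 0,"ax": 0,"ay": 0,"az": 0}
    - {"fingers": 1,"tx": 0.016,"ty": 0,"tz": 0,"ax": 0,"ay": 0,"az": 0}
    - {"fingers": 1,"tx": 0.016,"ty": 0,"tz": 0,"ax": 0,"ay": 0,"az": 0}

```text
time_s: 22.05
tcp_pos: [0.4604, 0.2584, 0.0623]
ee_rot: [[0.0, -0.001, 1.0], [-0.0, 1.0, 0.001], [-1.0, -0.0, 0.0]]
wrist_force: [-2.4, -1.2, 4.6]
gripper_width: 0.595
```

Request:
play_rows:
  commands:
    - {"fingers": 0,"tx": 0,"ty": 0,"tz": 0,"ax": 0,"ay": 0,"az": 0}
    - {"fingers": -0.6,"tx": 0,"ty": 0,"tz": 0,"ax": 0,"ay": 0,"az": 0}
    - {"fingers": -1,"tx": 0,"ty": 0,"tz": 0,"ax": 0,"ay": 0,"az": 0}
    - {"fingers": -1,"tx": 0,"ty": 0,"tz": 0,"ax": 0,"ay": 0,"az": 0}
    - {"fingers": -1,"tx": 0,"ty": 0,"tz": 0,"ax": 0,"ay": 0,"az": 0}

```text
time_s: 22.47
tcp_pos: [0.4606, 0.2584, 0.0614]
ee_rot: [[0.0, -0.0, 1.0], [0.0, 1.0, 0.0], [-1.0, 0.0, 0.0]]
wrist_force: [0.2, 0.8, 0.7]
gripper_width: 0.811
```

Request:
play_rows:
  commands:
    - {"fingers": -1,"tx": 0,"ty": 0,"tz": 0,"ax": 0,"ay": 0,"az": 0}
    - {"fingers": -1,"tx": 0,"ty": 0,"tz": 0,"ax": 0,"ay": 0,"az": 0}
    - {"fingers": -1,"tx": 0,"ty": 0,"tz": 0,"ax": 0,"ay": 0,"az": 0}
    - {"fingers": -1,"tx": -0.03,"ty": 0,"tz": 0,"ax": 0,"ay": 0,"az": 0}
    - {"fingers": -1,"tx": -0.06,"ty": 0,"tz": 0,"ax": 0,"ay": 0,"az": 0}

```text
time_s: 22.88
tcp_pos: [0.4597, 0.2575, 0.1058]
ee_rot: [[-0.003, 0.0, 1.0], [-0.003, 1.0, -0.0], [-1.0, -0.003, -0.003]]
wrist_force: [-0.2, 1.0, 0.6]
gripper_width: 0.996
```

Request:
play_rows:
  commands:
    - {"fingers": -1,"tx": -0.05,"ty": 0,"tz": 0,"ax": 0,"ay": 0,"az": 0}
    - {"fingers": -1,"tx": -0.1,"ty": 0,"tz": 0,"ax": 0,"ay": 0,"az": 0}
    - {"fingers": -1,"tx": -0.15,"ty": 0,"tz": 0,"ax": 0,"ay": 0,"az": 0}
    - {"fingers": -1,"tx": -0.2,"ty": 0.01,"tz": 0,"ax": 0,"ay": 0,"az": 0}
    - {"fingers": -1,"tx": -0.2,"ty": 0.05,"tz": 0.02,"ax": 0,"ay": 0,"az": 0}

```text
time_s: 23.3
tcp_pos: [0.477, 0.2955, 0.2669]
ee_rot: [[0.012, 0.0, 1.0], [0.01, 1.0, -0.001], [-1.0, 0.01, 0.012]]
wrist_force: [1.1, 1.1, 0.6]
gripper_width: 0.999
```

Request:
play_rows:
  commands:
    - {"fingers": -1,"tx": 0,"ty": 0.04,"tz": 0.03,"ax": 0,"ay": 0,"az": 0}
    - {"fingers": -1,"tx": 0.01,"ty": 0.08,"tz": 0.06,"ax": 0,"ay": 0,"az": 0}
    - {"fingers": -1,"tx": 0.03,"ty": 0.12,"tz": 0.09,"ax": 0,"ay": 0,"az": 0}
    - {"fingers": -1,"tx": 0.06,"ty": 0.15,"tz": 0.108,"ax": 0,"ay": 0,"az": 0}
    - {"fingers": -1,"tx": 0.1,"ty": 0.15,"tz": 0.108,"ax": 0,"ay": 0,"az": 0}

```text
time_s: 23.72
tcp_pos: [0.5594, 0.4129, 0.181]
ee_rot: [[0.005, -0.002, 1.0], [0.004, 1.0, 0.002], [-1.0, 0.004, 0.005]]
wrist_force: [0.4, 0.0, 0.1]
gripper_width: 0.998
```

Request:
play_rows:
  commands:
    - {"fingers": -1,"tx": 0.04,"ty": 0,"tz": 0,"ax": 0,"ay": 0,"az": 0}
    - {"fingers": -1,"tx": 0.08,"ty": 0,"tz": 0,"ax": 0,"ay": 0,"az": 0}
    - {"fingers": -1,"tx": 0.08,"ty": 0,"tz": 0,"ax": 0,"ay": 0,"az": 0}
    - {"fingers": -1,"tx": 0.08,"ty": 0,"tz": 0,"ax": 0,"ay": 0,"az": 0}
    - {"fingers": -1,"tx": 0.08,"ty": 0,"tz": 0,"ax": 0,"ay": 0,"az": 0}

```text
time_s: 24.13
tcp_pos: [0.5575, 0.4091, 0.1236]
ee_rot: [[0.003, -0.001, 1.0], [0.002, 1.0, 0.001], [-1.0, 0.002, 0.003]]
wrist_force: [-0.7, -0.4, 0.8]
gripper_width: 0.999
```

```bash
python3 - <<'E'
from h import *
t=cap('top','t4.png');s=cap('side');print(r.sense()['tcp_pos'])
for k,g,z in [('big_jar',(.537,.251),.015),('sprinkle_jar',(.612,.244),.015),('medium_jar',(.461,.2585),.015),('small_jar',(.558,.4077),0)]: print(k,locate(k,[t,s],g,z))
E
```

```text
[0.55761097 0.40940996 0.12466901]
big_jar ([[0.5377, 0.2518], [0.5337, 0.25], [0.5359, 0.251]], [0.88, 0.9])
sprinkle_jar ([[0.6115, 0.2442], [0.611, 0.2416], [0.6113, 0.2428]], [0.94, 0.93])
medium_jar ([[0.4607, 0.26], [0.4531, 0.2509], [0.4579, 0.2557]], [0.96, 0.6])
small_jar ([[0.5384, 0.4122], [0.5565, 0.4065], [0.5477, 0.4087]], [0.08, 0.95])
```

Request:
play_rows:
  commands:
    - {"fingers": -1,"tx": 0.03,"ty": -0.002,"tz": 0,"ax": 0,"ay": 0,"az": 0}
    - {"fingers": -1,"tx": 0.06,"ty": -0.002,"tz": 0,"ax": 0,"ay": 0,"az": 0}
    - {"fingers": -1,"tx": 0.09,"ty": -0.002,"tz": 0,"ax": 0,"ay": 0,"az": 0}
    - {"fingers": -1,"tx": 0.11,"ty": -0.002,"tz": 0,"ax": 0,"ay": 0,"az": 0}
    - {"fingers": 0,"tx": 0.114,"ty": -0.002,"tz": 0,"ax": 0,"ay": 0,"az": 0}

```text
time_s: 25.05
tcp_pos: [0.5548, 0.4053, 0.0324]
ee_rot: [[-0.005, 0.001, 1.0], [-0.004, 1.0, -0.001], [-1.0, -0.004, -0.005]]
wrist_force: [0.3, 0.5, 0.0]
gripper_width: 0.976
```

Request:
play_rows:
  commands:
    - {"fingers": 0,"tx": 0,"ty": 0,"tz": 0,"ax": 0,"ay": 0,"az": 0}
    - {"fingers": 1,"tx": 0,"ty": 0,"tz": 0,"ax": 0,"ay": 0,"az": 0}
    - {"fingers": 1,"tx": 0,"ty": 0,"tz": 0,"ax": 0,"ay": 0,"az": 0}
    - {"fingers": 1,"tx": 0,"ty": 0,"tz": 0,"ax": 0,"ay": 0,"az": 0}
    - {"fingers": 1,"tx": 0,"ty": 0,"tz": 0,"ax": 0,"ay": 0,"az": 0}

```text
time_s: 25.47
tcp_pos: [0.5569, 0.4074, 0.0374]
ee_rot: [[0.002, -0.0, 1.0], [0.002, 1.0, 0.0], [-1.0, 0.002, 0.002]]
wrist_force: [1.1, 0.2, -0.2]
gripper_width: 0.63
```

Request:
play_rows:
  commands:
    - {"fingers": 1,"tx": 0,"ty": 0,"tz": 0,"ax": 0,"ay": 0,"az": 0}
    - {"fingers": 1,"tx": 0,"ty": 0,"tz": 0,"ax": 0,"ay": 0,"az": 0}
    - {"fingers": 1,"tx": 0,"ty": 0,"tz": 0,"ax": 0,"ay": 0,"az": 0}
    - {"fingers": 1,"tx": 0,"ty": 0,"tz": 0,"ax": 0,"ay": 0,"az": 0}
    - {"fingers": 1,"tx": 0,"ty": 0,"tz": 0,"ax": 0,"ay": 0,"az": 0}

```text
time_s: 25.88
tcp_pos: [0.5568, 0.4075, 0.037]
ee_rot: [[0.001, -0.001, 1.0], [0.001, 1.0, 0.001], [-1.0, 0.001, 0.001]]
wrist_force: [-0.7, 0.6, 4.6]
gripper_width: 0.544
```

Request:
play_rows:
  commands:
    - {"fingers": 1,"tx": -0.03,"ty": 0,"tz": 0,"ax": 0,"ay": 0,"az": 0}
    - {"fingers": 1,"tx": -0.08,"ty": 0,"tz": 0,"ax": 0,"ay": 0,"az": 0}
    - {"fingers": 1,"tx": -0.13,"ty": 0,"tz": 0,"ax": 0,"ay": 0,"az": 0}
    - {"fingers": 1,"tx": -0.18,"ty": 0,"tz": 0,"ax": 0,"ay": 0,"az": 0}
    - {"fingers": 1,"tx": -0.22,"ty": 0,"tz": 0,"ax": 0,"ay": 0,"az": 0}

```text
time_s: 26.3
tcp_pos: [0.5563, 0.4065, 0.2028]
ee_rot: [[-0.0, 0.0, 1.0], [-0.0, 1.0, -0.0], [-1.0, -0.0, -0.0]]
wrist_force: [-0.1, 1.3, -1.0]
gripper_width: 0.552
```

Request:
play_rows:
  commands:
    - {"fingers": 1,"tx": 0,"ty": -0.015,"tz": -0.02,"ax": 0,"ay": 0,"az": 0}
    - {"fingers": 1,"tx": 0,"ty": -0.04,"tz": -0.05,"ax": 0,"ay": 0,"az": 0}
    - {"fingers": 1,"tx": 0,"ty": -0.07,"tz": -0.09,"ax": 0,"ay": 0,"az": 0}
    - {"fingers": 1,"tx": 0,"ty": -0.1,"tz": -0.125,"ax": 0,"ay": 0,"az": 0}
    - {"fingers": 1,"tx": 0,"ty": -0.13,"tz": -0.16,"ax": 0,"ay": 0,"az": 0}

```text
time_s: 26.72
tcp_pos: [0.4343, 0.3073, 0.1994]
ee_rot: [[-0.003, 0.001, 1.0], [-0.002, 1.0, -0.001], [-1.0, -0.002, -0.003]]
wrist_force: [-0.5, 0.2, -1.6]
gripper_width: 0.545
```

Request:
play_rows:
  commands:
    - {"fingers": 1,"tx": 0,"ty": -0.03,"tz": -0.04,"ax": 0,"ay": 0,"az": 0}
    - {"fingers": 1,"tx": 0,"ty": -0.058,"tz": -0.069,"ax": 0,"ay": 0,"az": 0}
    - {"fingers": 1,"tx": 0.02,"ty": -0.058,"tz": -0.069,"ax": 0,"ay": 0,"az": 0}
    - {"fingers": 1,"tx": 0.05,"ty": -0.058,"tz": -0.069,"ax": 0,"ay": 0,"az": 0}
    - {"fingers": 1,"tx": 0.08,"ty": -0.058,"tz": -0.069,"ax": 0,"ay": 0,"az": 0}

```text
time_s: 27.13
tcp_pos: [0.384, 0.2651, 0.1407]
ee_rot: [[0.0, 0.0, 1.0], [0.001, 1.0, -0.0], [-1.0, 0.001, 0.0]]
wrist_force: [-0.4, 0.3, -1.8]
gripper_width: 0.551
```

Request:
play_rows:
  commands:
    - {"fingers": 1,"tx": 0,"ty": 0,"tz": 0,"ax": 0,"ay": 0,"az": 0}
    - {"fingers": 1,"tx": 0,"ty": 0,"tz": 0,"ax": 0,"ay": 0,"az": 0}
    - {"fingers": 1,"tx": 0,"ty": 0,"tz": 0,"ax": 0,"ay": 0,"az": 0}

```text
time_s: 27.38
tcp_pos: [0.3851, 0.2661, 0.1416]
ee_rot: [[0.0, -0.0, 1.0], [0.0, 1.0, 0.0], [-1.0, 0.0, 0.0]]
wrist_force: [-0.3, 1.0, -1.8]
gripper_width: 0.548
```

Down 80 mm, then the last 9.

Request:
play_rows:
  commands:
    - {"fingers": 1,"tx": 0.03,"ty": 0,"tz": 0,"ax": 0,"ay": 0,"az": 0}
    - {"fingers": 1,"tx": 0.06,"ty": 0,"tz": 0,"ax": 0,"ay": 0,"az": 0}
    - {"fingers": 1,"tx": 0.09,"ty": 0,"tz": 0,"ax": 0,"ay": 0,"az": 0}
    - {"fingers": 1,"tx": 0.107,"ty": 0,"tz": 0,"ax": 0,"ay": 0,"az": 0}
    - {"fingers": 1,"tx": 0.107,"ty": 0,"tz": 0,"ax": 0,"ay": 0,"az": 0}

```text
time_s: 27.8
tcp_pos: [0.3842, 0.2651, 0.0594]
ee_rot: [[-0.002, 0.0, 1.0], [-0.003, 1.0, -0.0], [-1.0, -0.003, -0.002]]
wrist_force: [-0.1, 0.0, -1.6]
gripper_width: 0.548
```

Request:
play_rows:
  commands:
    - {"fingers": 1,"tx": 0,"ty": 0,"tz": 0,"ax": 0,"ay": 0,"az": 0}
    - {"fingers": 1,"tx": 0,"ty": 0,"tz": 0,"ax": 0,"ay": 0,"az": 0}
    - {"fingers": 1,"tx": 0,"ty": 0,"tz": 0,"ax": 0,"ay": 0,"az": 0}

```text
time_s: 28.05
tcp_pos: [0.3856, 0.2669, 0.0623]
ee_rot: [[0.002, -0.0, 1.0], [0.003, 1.0, 0.0], [-1.0, 0.003, 0.002]]
wrist_force: [0.0, -0.4, -0.9]
gripper_width: 0.549
```

Request:
play_rows:
  commands:
    - {"fingers": 1,"tx": 0.005,"ty": 0,"tz": -0.001,"ax": 0,"ay": 0,"az": 0}
    - {"fingers": 1,"tx": 0.01,"ty": 0,"tz": -0.001,"ax": 0,"ay": 0,"az": 0}
    - {"fingers": 1,"tx": 0.013,"ty": 0,"tz": -0.001,"ax": 0,"ay": 0,"az": 0}
    - {"fingers": 1,"tx": 0.013,"ty": 0,"tz": -0.001,"ax": 0,"ay": 0,"az": 0}
    - {"fingers": 1,"tx": 0.013,"ty": 0,"tz": -0.001,"ax": 0,"ay": 0,"az": 0}

```text
time_s: 28.47
tcp_pos: [0.384, 0.266, 0.0519]
ee_rot: [[0.0, -0.001, 1.0], [-0.0, 1.0, 0.001], [-1.0, -0.0, 0.0]]
wrist_force: [-2.6, -0.3, 7.2]
gripper_width: 0.546
```

Contact. Open, rise and move clear.

Request:
play_rows:
  commands:
    - {"fingers": 0,"tx": 0,"ty": 0,"tz": 0,"ax": 0,"ay": 0,"az": 0}
    - {"fingers": -0.6,"tx": 0,"ty": 0,"tz": 0,"ax": 0,"ay": 0,"az": 0}
    - {"fingers": -1,"tx": 0,"ty": 0,"tz": 0,"ax": 0,"ay": 0,"az": 0}
    - {"fingers": -1,"tx": 0,"ty": 0,"tz": 0,"ax": 0,"ay": 0,"az": 0}
    - {"fingers": -1,"tx": 0,"ty": 0,"tz": 0,"ax": 0,"ay": 0,"az": 0}

```text
time_s: 28.88
tcp_pos: [0.384, 0.2659, 0.051]
ee_rot: [[0.0, -0.0, 1.0], [0.0, 1.0, 0.0], [-1.0, 0.0, 0.0]]
wrist_force: [-0.1, -0.5, 0.2]
gripper_width: 0.767
```

Request:
play_rows:
  commands:
    - {"fingers": -1,"tx": 0,"ty": 0,"tz": 0,"ax": 0,"ay": 0,"az": 0}
    - {"fingers": -1,"tx": 0,"ty": 0,"tz": 0,"ax": 0,"ay": 0,"az": 0}
    - {"fingers": -1,"tx": 0,"ty": 0,"tz": 0,"ax": 0,"ay": 0,"az": 0}
    - {"fingers": -1,"tx": -0.03,"ty": 0,"tz": 0,"ax": 0,"ay": 0,"az": 0}
    - {"fingers": -1,"tx": -0.06,"ty": 0,"tz": 0,"ax": 0,"ay": 0,"az": 0}

```text
time_s: 29.3
tcp_pos: [0.3833, 0.2649, 0.0955]
ee_rot: [[-0.002, 0.0, 1.0], [-0.003, 1.0, -0.0], [-1.0, -0.003, -0.002]]
wrist_force: [0.6, 1.1, 0.4]
gripper_width: 0.99
```

Request:
play_rows:
  commands:
    - {"fingers": -1,"tx": -0.05,"ty": 0,"tz": 0,"ax": 0,"ay": 0,"az": 0}
    - {"fingers": -1,"tx": -0.1,"ty": 0,"tz": 0,"ax": 0,"ay": 0,"az": 0}
    - {"fingers": -1,"tx": -0.15,"ty": 0,"tz": 0,"ax": 0,"ay": 0,"az": 0}
    - {"fingers": -1,"tx": -0.2,"ty": 0,"tz": 0,"ax": 0,"ay": 0,"az": 0}
    - {"fingers": -1,"tx": -0.25,"ty": 0,"tz": 0,"ax": 0,"ay": 0,"az": 0}

```text
time_s: 29.72
tcp_pos: [0.3835, 0.2653, 0.2856]
ee_rot: [[0.0, -0.0, 1.0], [0.0, 1.0, 0.0], [-1.0, 0.0, 0.0]]
wrist_force: [-0.3, 1.0, -0.2]
gripper_width: 1.001
```

Request:
play_rows:
  commands:
    - {"fingers": -1,"tx": 0,"ty": 0.05,"tz": 0,"ax": 0,"ay": 0,"az": 0}
    - {"fingers": -1,"tx": 0,"ty": 0.1,"tz": 0,"ax": 0,"ay": 0,"az": 0}
    - {"fingers": -1,"tx": 0,"ty": 0.15,"tz": 0,"ax": 0,"ay": 0,"az": 0}
    - {"fingers": -1,"tx": 0,"ty": 0.2,"tz": 0,"ax": 0,"ay": 0,"az": 0}
    - {"fingers": -1,"tx": 0,"ty": 0.24,"tz": 0,"ax": 0,"ay": 0,"az": 0}

```text
time_s: 30.13
tcp_pos: [0.3836, 0.4481, 0.2832]
ee_rot: [[-0.0, -0.001, 1.0], [0.0, 1.0, 0.001], [-1.0, 0.0, -0.0]]
wrist_force: [0.4, 0.4, 0.6]
gripper_width: 1.002
```

```bash
python3 - <<'E'
from h import *
t=cap('top','t5.png');s=cap('side');print(r.sense()['tcp_pos'])
for k,g,z in [('sprinkle_jar',(.6124,.2437),.015),('big_jar',(.537,.251),.015),('medium_jar',(.461,.2585),.015),('small_jar',(.3856,.2662),.015)]: print(k,g,locate(k,[t,s],g,z))
a=cv2.resize(np.ascontiguousarray(s['image'][130:350,250:480,::-1]),(400,383));b=cv2.resize(np.ascontiguousarray(t['image'][95:305,180:400,::-1]),(400,383))
cv2.imwrite('pics/fin.png',np.hstack([a,b]))
E
```

```text
[0.38351504 0.44946077 0.28172504]
sprinkle_jar (0.6124, 0.2437) ([[0.6121, 0.2457], [0.6097, 0.242], [0.611, 0.2437]], [0.93, 0.97])
big_jar (0.537, 0.251) ([[0.5358, 0.2515], [0.5326, 0.2495], [0.5344, 0.2505]], [0.96, 0.85])
medium_jar (0.461, 0.2585) ([[0.4608, 0.2599], [0.4545, 0.2579], [0.4583, 0.2592]], [0.95, 0.83])
small_jar (0.3856, 0.2662) ([[0.3853, 0.2683], [0.3797, 0.2655], [0.3834, 0.2672]], [0.91, 0.83])
```

View pics/fin.png

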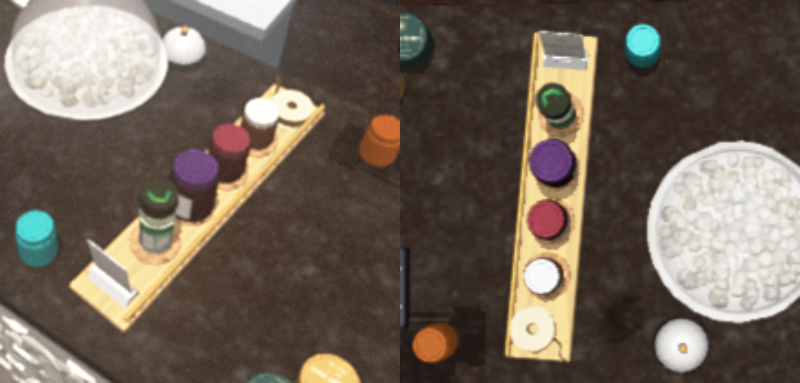

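The picture shows four upright jars in order: sprinkle (158,215), purple (195,185), red (231,152), white (261,122) in the side half. The top view puts each within about 2 mm of its mat centre. The side view's lower x values come from jars partly hiding each other.

Request:
play_rows:
  commands:
    - {"fingers": -1,"tx": 0,"ty": 0,"tz": 0,"ax": 0,"ay": 0,"az": 0}
    - {"fingers": -1,"tx": 0,"ty": 0,"tz": 0,"ax": 0,"ay": 0,"az": 0}
    - {"fingers": -1,"tx": 0,"ty": 0,"tz": 0,"ax": 0,"ay": 0,"az": 0}

```text
time_s: 30.88
tcp_pos: [0.384, 0.4456, 0.2838]
ee_rot: [[0.0, 0.0, 1.0], [0.0, 1.0, -0.0], [-1.0, 0.0, 0.0]]
wrist_force: [-0.7, -0.6, 0.2]
gripper_width: 1.0
```

```bash
python3 -c "
from station import job; print(job.finish_job())"
```

```text
the job is handed in; nothing more can be done
None
```

All four jars are standing upright on their mats. From the price card to the ribbon reel they run sprinkle, big, medium, small. I handed the job in at about 31 s of the 122 s allowed.

- **Placement:** in the last top view, each jar was within about 2 mm of the mat centre I measured at the start.
- **Disagreement:** the side view put the jars' x values about 3 to 7 mm lower than the mats. I put this down to the jars partly hiding each other there, so I relied on the top view and the arm's own position at release.
- **Forces and look-alikes:** the wrist force readings reached about 7 N at most. I left the orange and turquoise jars and the larger white-lidded jar alone.

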